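Put the press spacer plates away in their rack

TASK

Put the two loose steel spacer plates of the pellet press away in the wooden rack: stand each one in the slot cut for its thickness, the narrowest one that takes it, where the brass spring keeper grips it. Press each plate gently down past the keeper until it is fully home on the ledge inside the slot: a light push is enough, so stop when you feel the ledge and do not force it, then let go. Leave the plate that is already in the rack and the other things on the bench as they are.

Things in the scene. Friction and masses are not known exactly. Their poses are not given: they have to be found in the camera images.
- rack: Spacer rack, fixed: beech block 66 mm deep (its x), 214 mm long (its y), 46 mm high. Four slots in a row along y, 50 mm apart, narrower from -y to +y; each is open at the top only, 50 mm long (along x), 2 mm wider than its plate, with a steep bevel round the mouth (2.5 mm wide, 6 mm high). A plate too thick stops on the block's top or in the bevel; in too wide a slot it stands loose. Origin: centre of underside.
- slot0 (a point): Centre of the mouth of the widest slot, 22 mm wide, at the level of the block's top (46 mm above the bench); axes as the rack's. The 20 mm plate stands in it already.
- slot1 (a point): Mouth centre of the 18 mm slot, for a 16 mm plate; empty; height and axes as slot0. Every slot has a keeper: a sprung brass leaf on its +y cheek, 3 mm proud at a crest 12 mm below the block's top, sloped above and below. It yields towards +y, pushing the plate against the -y cheek. The right plate must be pushed down past it with 5 to 15 N; let go too early it stays hanging.
- slot2 (a point): Mouth centre of the 14 mm slot, for a 12 mm plate; empty; height and axes as slot0. Every slot has a hidden ledge 15 to 40 mm below the block's top, deeper in the narrower slots; the exact depth is not given. Its felt top gives up to 3 mm under 2 to 7 N, then stops hard; a plate is home when it bears on it. More than 45 N of push would damage the rack.
- slot3 (a point): Mouth centre of the 10 mm slot, for an 8 mm plate; empty; height and axes as slot0. A big instrument about 0.3 m tall stands to the left of the rack (y above about -0.08 m): keep clear of it.
- ledge1: The hidden ledge inside the 18 mm slot, part of the rack: a block that fills the foot of the slot; its flat felt top is where the plate stops. Origin: centre of its underside, at bench level straight below slot1. How high its top lies is not given.
- ledge2: The same in the 14 mm slot, straight below slot2; its top is lower than that of ledge1.
- plate_a: Loose ground-steel spacer plate, 45 mm wide (its x), 72 mm high (z), standing upright on the bench; y is its thickness: 16, 12 or 8 mm. The two loose ones differ and which is which is not given: tell by the finger gap when they close on its faces, by which slot takes it, or by eye. Origin: centre of underside. 0.15 to 0.4 kg. Pinch from above across thickness or width.
- plate_b: Loose ground-steel spacer plate, 45 mm wide (its x), 72 mm high (z), standing upright on the bench; y is its thickness: 16, 12 or 8 mm. The two loose ones differ and which is which is not given: tell by the finger gap when they close on its faces, by which slot takes it, or by eye. Origin: centre of underside. 0.15 to 0.4 kg. Pinch from above across thickness or width.
- plate_c: The 20 mm thick plate, otherwise like the loose ones, already home in the widest slot (slot0). Origin: centre of its underside. To be left alone.
- hex_key: A black hex key lying flat between the loose plates, 94 mm long, 8 mm high; bystander. Origin: centre of its underside.
- die: A round grey pellet die, 45 mm across, 38 mm high; bystander. Origin: centre of its underside.

How it is judged:
By the outcome, as a careful person would: the job done as asked, in the order asked, and still so for the second after the job is handed in, with the robot touching nothing.
It also fails if it takes over 58 s, if anything falls off the work surface, if the arm or the gripper's body presses on something with over 40 N, if the wrist force passes 120 N, or if a joint passes its speed limit or range.

ROBOT

A 7-joint arm with a two-finger parallel gripper is mounted at the origin on a cart in front of the work surface, level with it; the furniture and walls round the work are solid. World frame = base frame: x ahead of the robot, y to its left, z up, the work surface at z = 0. Lengths are in m, angles in rad, forces in N, time in s.
With the tool pointing down it reaches from about 0.425 to 0.95 m from the base axis. Payload 4.7 kg.
Tool frame: the origin (TCP) lies on the centre line of the jaws, within the pads' length; the fingertips stand robot.nose_length ahead of it and the grasp point (between the pads) lies 8 mm behind it (robot.nose_length is the distance from the TCP to the fingertips, in m); z points along the fingers, x is the direction in which the jaws open and shut, and the axes are right-handed (so a half turn about z gives the same grasp; the last joint's range is limited). The gripper opens to 85 mm and grips with 20 to 120 N. Pads are 22 mm wide; open, the fingers measure 114 mm over their backs; the gripper's body (76 mm by 85 mm) begins 54 mm behind the grasp point. The pads swing forward as they close: fully open they stand 13 mm farther back than shut.
Start: joints at [1.232, 0.469, -0.049, 1.532, 0.024, 1.141, -0.082], TCP at [0.206, -0.643, 0.242] pointing down, gripper open.
Joint ranges: [-2.59, 2.59], [-0.33, 1.99], [-1.39, 1.29], [0.1, 2.45], [-1.04, 4.18], [0.21, 1.99], [-2.66, 2.66]. Speed limits (rad/s): [2.57, 2.57, 3.14, 3.14, 3.14, 3.14, 3.14].

INTERFACE

Orientations are given as [roll, pitch, yaw] about the fixed x, y, z axes, in that order (R = Rz(yaw) Ry(pitch) Rx(roll)).
In Python, from plant import robot gives the robot as it stands. Calls block until the motion is done:
- robot.goto(position, orientation): joint-space move of the TCP to a pose.
- robot.move_straight(position, vel=0.15, attitude=None, contact_N=None): straight line of the TCP; attitude=None keeps the orientation; vel is the mean speed in m/s. With contact_N (N) it stops when the force on the tool has changed by that much, and returns True; else False.
- robot.move_joints(angles): joint-space move.
- robot.grip(opening, strength=None): opening from 0.0 (shut) to 1.0 (fully open); strength is the grip in N (None keeps the last); returns when the fingers have stopped.
- robot.sleep(seconds).
- robot.inverse_kinematics(position, orientation): joint angles nearest the present ones, or None.
- robot.sense(): the state.
- robot.grab_frame(name): name is "scene" or "top"; returns a dict with "image" (400x640x3 uint8, red, green, blue), "range_z" (400x640 float32, m along the optical axis (not along the pixel's ray), 0 where there is no reading), "fx", "fy", "cx", "cy" (pixels), "dist_coeffs" ([k1, k2, p1, p2, k3] as OpenCV has them; the pictures are not rectified), "R" (3x3) and "t" (3): a world point X has camera coordinates R X + t. Camera axes: x right, y down, z forward; pixel columns grow to the right and rows downward; lengths in m; the calibration is good to about 2 mm. A picture is of the moment at which its call begins.
A pose or a line that the arm cannot do raises robot.IKError and nothing moves.
- robot.close_job(): hands the job in, once; it reports no verdict.
The state is a dict: "t": time; "joint_pos": joint angles; "joint_velocities": joint speeds; "effort": joint torques, N m; "tcp_pos": TCP position; "tcp_rot": TCP orientation; "wrist_force": force on the tool from outside, world axes, zero at the start; "torque": the same for the moment, N m; "opening": opening from 0.0 (shut) to 1.0 (fully open).
Only numpy, scipy, OpenCV 4.12 (cv2) and the standard library are available. Lean on these libraries where they do the work, as an engineer would, in place of code of your own. Each camera call takes 0.05 s, during which the arm holds its last target.

## Working session

There is one attempt and no reset: what is moved stays moved. The work goes in short steps, each a Python script; the robot and the scene stay as the last script left them, time stands still between calls to the robot, and variables do not carry over. Pictures are saved under pics/ and viewed, and the job is handed in when it is done.

```bash
ls; mkdir -p pics; python3 - <<'E'
from plant import robot
import cv2,numpy as np
s=robot.sense();print(s['t'],s['tcp_pos'],s['tcp_rot'],s['wrist_force'],s['opening'],robot.nose_length)
for n in("scene","top"):
    f=robot.grab_frame(n);np.savez(n+'0.npz',**f)
    cv2.imwrite(f'pics/{n}0.png',f['image'][:,:,::-1]);print(n,f['fx'],f['cx'],f['cy'],f['dist_coeffs'],f['R'],f['t'])
E
```

```text
pics
0.0 [ 0.20563057 -0.64230515  0.24121392] [ 3.14151736e+00  2.04304941e-03 -1.26091052e+00] [0.33354412 0.1874898  0.4881152 ] 1.0029273540833767 0.011
scene 434.2349546300153 321.44715901853897 194.35642225845956 [0.0055088 0.        0.        0.        0.       ] [[-0.79037621 -0.61260295  0.00480272]
 [-0.46545814  0.59539689 -0.65486737]
 [ 0.39831416 -0.51982705 -0.75572857]] [0.25220986 0.47700685 0.55227442]
top 486.2626001086948 323.15801557975624 201.23030179425209 [0.0477688 0.        0.        0.        0.       ] [[ 4.07913690e-03 -9.99816276e-01 -1.87289714e-02]
 [-9.81479790e-01 -4.15846594e-04 -1.91565258e-01]
 [ 1.91522274e-01  1.91635278e-02 -9.81301166e-01]] [-0.29512667  0.53271609  0.9240577 ]
```

View pics/scene0.png

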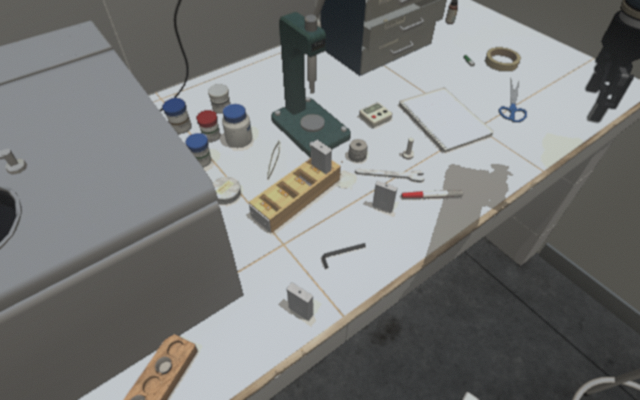

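View pics/top0.png

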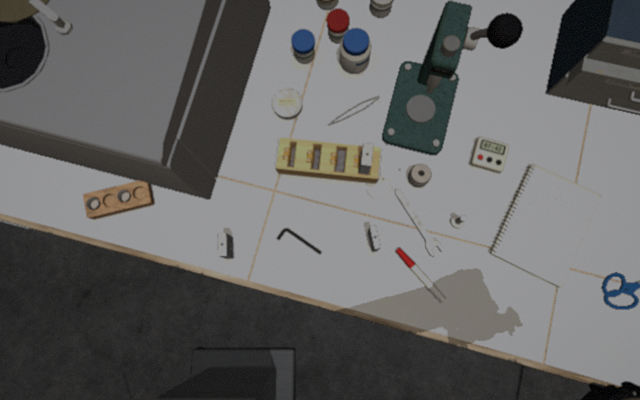

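The scene view shows the rack at about (297,190), with loose plates at (385,196) and (299,301). In the top view the rack is at (330,160) and the plates are at (225,242) and (373,236). Next I'll zoom in and measure.

```bash
cat > h.py <<'E'
import cv2,numpy as np
def load(p): return dict(np.load(p))
def cloud(f):
    K=np.array([[f['fx'],0,f['cx']],[0,f['fy'],f['cy']],[0,0,1]],float)
    v,u=np.mgrid[0:400,0:640]
    p=cv2.undistortPoints(np.stack([u,v],-1).reshape(-1,1,2).astype(float),K,f['dist_coeffs']).reshape(400,640,2)
    z=f['range_z'].astype(float)
    P=np.dstack([p*z[...,None],z])
    X=(P-f['t'])@f['R']; X[z==0]=np.nan
    return X
def proj(f,X):
    K=np.array([[f['fx'],0,f['cx']],[0,f['fy'],f['cy']],[0,0,1]],float)
    r,_=cv2.Rodrigues(f['R']); return cv2.projectPoints(np.array(X,float).reshape(-1,1,3),r,f['t'],K,f['dist_coeffs'])[0].reshape(-1,2)
E
python3 - <<'E'
from h import *
f=load('top0.npz');X=cloud(f)
def reg(n,c0,c1,r0,r1,z0,z1):
    Y=X[r0:r1,c0:c1].reshape(-1,3);Y=Y[(Y[:,2]>z0)&(Y[:,2]<z1)]
    q=Y[:,:2].astype(np.float32)
    print(n,len(Y),Y.mean(0).round(4),Y.min(0).round(3),Y.max(0).round(3),cv2.minAreaRect(q))
reg('bench',250,400,200,240,-.02,.02)
reg('rack',265,390,130,190,.035,.055)
reg('pc',350,385,130,185,.06,.12)
reg('L',205,245,220,265,.055,.09)
reg('R',355,390,215,260,.055,.09)
g=load('scene0.npz');X=cloud(g)
reg('sL',280,320,280,325,.06,.09)
reg('sR',365,405,170,215,.06,.09)
reg('srack',240,350,150,235,.035,.055)
im=f['image'][:,:,::-1]
a=cv2.resize(im[130:190,265:395],None,fx=6,fy=6,interpolation=cv2.INTER_CUBIC)
b=cv2.resize(np.hstack([im[215:265,200:250],im[215:265,350:400]]),None,fx=6,fy=6,interpolation=cv2.INTER_CUBIC)
b=cv2.copyMakeBorder(b,0,0,0,a.shape[1]-b.shape[1],0)
cv2.imwrite('pics/z1.png',cv2.resize(np.vstack([a,b])[:660],None,fx=.85,fy=.85))
im=g['image'][:,:,::-1]
a=cv2.resize(im[135:235,245:375],None,fx=4,fy=4,interpolation=cv2.INTER_CUBIC)
b=cv2.resize(np.hstack([im[275:325,270:330],im[170:220,360:420]]),None,fx=4,fy=4,interpolation=cv2.INTER_CUBIC)
b=cv2.copyMakeBorder(b,0,0,0,a.shape[1]-b.shape[1],0)
cv2.imwrite('pics/z2.png',np.vstack([a,b]))
E
```

```text
bench 5860 [ 0.5046 -0.2937  0.0008] [ 0.462 -0.452 -0.005] [ 0.546 -0.138  0.02 ] ((0.5038685202598572, -0.2952265739440918), (0.31379231810569763, 0.08453190326690674), 89.9895248413086)
rack 2698 [ 0.6225 -0.2982  0.0462] [ 0.579 -0.412  0.035] [ 0.668 -0.195  0.054] ((0.6238830089569092, -0.30381864309310913), (0.21403375267982483, 0.06775632500648499), 83.78620147705078)
pc 302 [ 0.6116 -0.3784  0.0962] [ 0.592 -0.391  0.061] [ 0.639 -0.367  0.104] ((0.6156308650970459, -0.3792155086994171), (0.02000170387327671, 0.04650580510497093), 83.94196319580078)
L 236 [ 0.4441 -0.1011  0.0711] [ 0.422 -0.109  0.055] [ 0.466 -0.092  0.077] ((0.44430243968963623, -0.09978856146335602), (0.0445997416973114, 0.015908988192677498), 3.540417432785034)
R 170 [ 0.4585 -0.3935  0.0719] [ 0.437 -0.403  0.057] [ 0.483 -0.384  0.077] ((0.4593135118484497, -0.39400994777679443), (0.045392125844955444, 0.01220996119081974), 11.467915534973145)
sL 306 [ 0.4427 -0.0989  0.0703] [ 0.421 -0.109  0.06 ] [ 0.467 -0.091  0.076] ((0.444381445646286, -0.10017964243888855), (0.04611322283744812, 0.01683676987886429), 3.67248797416687)
sR 174 [ 0.4573 -0.3918  0.069 ] [ 0.436 -0.403  0.06 ] [ 0.48  -0.383  0.074] ((0.4581027030944824, -0.39378631114959717), (0.04420137405395508, 0.01424669474363327), 9.121613502502441)
srack 2146 [ 0.6213 -0.2867  0.0446] [ 0.579 -0.406  0.035] [ 0.667 -0.194  0.055] ((0.623748779296875, -0.3026570677757263), (0.2126048356294632, 0.06984244287014008), 83.67755889892578)
```

View pics/z1.png

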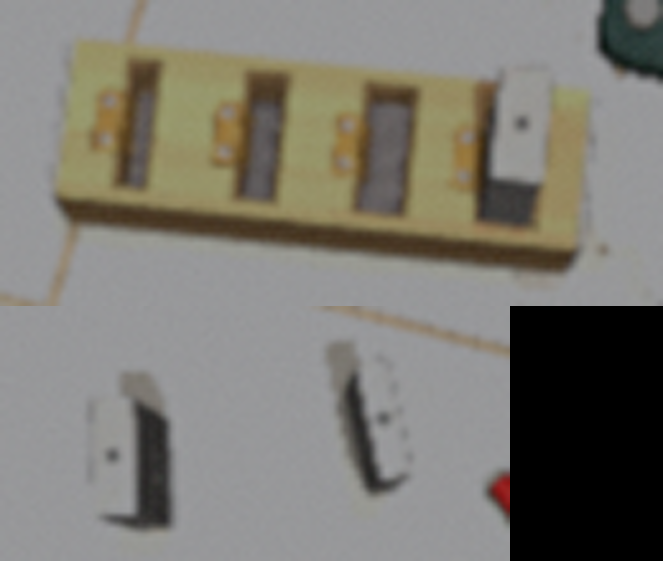

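View pics/z2.png

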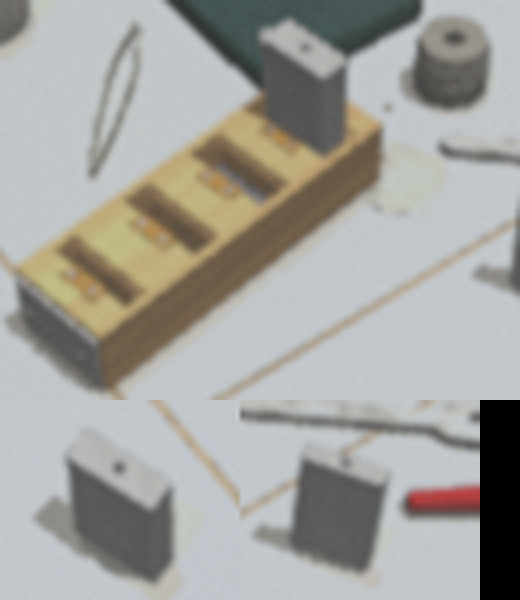

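The depth data gives rack yaw of about -6.2° and centre (0.624,-0.303). The left plate is about 16 mm thick at yaw 3.6°, the right one about 12 mm at yaw about 10°. The bench and plate heights match the given sizes. Before moving I'll check instrument clearance and IK.

```bash
python3 - <<'E'
from h import *
from plant import robot
f=load('top0.npz');X=cloud(f).reshape(-1,3)
g=load('scene0.npz');Y=cloud(g).reshape(-1,3)
A=np.vstack([X,Y]);A=A[~np.isnan(A).any(1)]
I=A[(A[:,2]>.1)&(A[:,1]>-.15)&(A[:,0]>.3)&(A[:,0]<1)]
for z in(.1,.15,.2,.25,.3):
    q=I[(I[:,2]>=z)&(I[:,2]<z+.05)]
    if len(q): print(z,len(q),np.percentile(q,1,axis=0).round(3),q.max(0).round(3))
# refine rect on combined per-camera with tight top band
for n,C in(('top',X),('scene',Y)):
  for nm,c in(('L',(.444,-.1)),('R',(.459,-.394))):
    q=C[(np.hypot(C[:,0]-c[0],C[:,1]-c[1])<.035)&(C[:,2]>.066)]
    m=q[:,:2].mean(0);u,s,vt=np.linalg.svd(q[:,:2]-m);print(n,nm,len(q),np.median(q[:,2]).round(4),m.round(4),np.degrees(np.arctan2(vt[0,1],vt[0,0]))%180,cv2.minAreaRect(q[:,:2].astype(np.float32)))
r=np.radians
for nm,p,yw in(('L',(.4443,-.1,.061),3.6-90),('R',(.459,-.394,.061),10-90),('s1',(.621,-.328,.12),-96.2),('s2',(.6265,-.278,.12),-96.2)):
  for z in(p[2],.25): print(nm,z,robot.inverse_kinematics([p[0],p[1],z],[np.pi,0,r(yw)]))
E
```

```text
0.1 7033 [ 0.542 -0.146  0.101] [0.894 0.323 0.15 ]
0.15 8346 [ 0.542 -0.145  0.151] [0.892 0.288 0.2  ]
0.2 9218 [ 0.543 -0.138  0.201] [0.876 0.256 0.25 ]
0.25 12210 [ 0.544 -0.128  0.251] [0.841 0.224 0.3  ]
0.3 57991 [ 0.556 -0.121  0.301] [0.939 0.207 0.35 ]
top L 206 0.0727 [ 0.4443 -0.1003] 3.62053544536289 ((0.4442933201789856, -0.09976943582296371), (0.04457152262330055, 0.015815582126379013), 3.3498997688293457)
top R 155 0.0729 [ 0.4591 -0.3939] 11.696231797146055 ((0.4594140648841858, -0.39398494362831116), (0.04519897699356079, 0.012172818183898926), 11.394463539123535)
scene L 263 0.0718 [ 0.4431 -0.0995] 3.4802869336851643 ((0.444381445646286, -0.10017964243888855), (0.04611322283744812, 0.01683676987886429), 3.67248797416687)
scene R 133 0.0712 [ 0.4577 -0.3925] 10.683914083406819 ((0.4582286477088928, -0.39393651485443115), (0.044111110270023346, 0.014038987457752228), 9.84838581085205)
L 0.061 [ 0.37723206  0.39965119 -0.29900256  2.18814185  0.21069367  0.58001388
 -1.58442133]
L 0.25 [ 0.55255844  0.12936374 -0.46022256  1.99920175  0.06699039  1.02735399
 -1.4469758 ]
R 0.061 [ 0.71541946  0.56515371 -0.10222967  1.8538115   0.08235396  0.72667768
 -0.82887542]
R 0.25 [ 0.73597951  0.35217156 -0.12582064  1.69359301  0.04861696  1.09886874
 -0.80057169]
s1 0.12 [ 0.48848916  0.6242878  -0.09412633  1.57045123  0.06758886  0.95003812
 -1.30631968]
s1 0.25 [ 0.5048119   0.51166196 -0.11964885  1.44719972  0.06308406  1.18648099
 -1.3023185 ]
s2 0.12 [ 0.44158623  0.60146487 -0.12564846  1.61429251  0.08848328  0.93140053
 -1.39408094]
s2 0.25 [ 0.46260036  0.48577037 -0.15703228  1.4909545   0.0793469   1.17109244
 -1.38645344]
```

Every pose is reachable. The instrument's face is at x≈0.54, so the left plate has about 0.1 m of clearance in front of it. I'll start with the right plate.

```bash
cat > pick.py <<'E'
from h import *
from plant import robot
def st(m):
    s=robot.sense();print(m,round(s['t'],2),s['tcp_pos'].round(4) if hasattr(s['tcp_pos'],'round') else s['tcp_pos'],np.round(s['wrist_force'],1),round(s['opening'],4),'gap mm',round(s['opening']*85,1));return s
def pick(x,y,yaw_deg,zup=.2):
    o=[np.pi,0,np.radians(yaw_deg-90)]
    robot.goto([x,y,.16],o);st('above')
    robot.grip(.5)
    c=robot.move_straight([x,y,.061],vel=.12,contact_N=8);st('down %s'%c)
    if c: return
    robot.grip(0,60);st('gripped')
    robot.move_straight([x,y,zup],vel=.2);st('lifted')
def snap(n):
    for c in('scene','top'):
        f=robot.grab_frame(c);np.savez(f'{c}{n}.npz',**f);cv2.imwrite(f'pics/{c}{n}.png',f['image'][:,:,::-1])
E
python3 - <<'E'
from pick import *
pick(.459,-.3937,10.7,.17)
snap(1)
E
```

```text
above 1.47 [ 0.4581 -0.3954  0.1603] [-0.2  0.4  0.2] 1.0003 gap mm 85.0
down False 2.93 [ 0.4596 -0.3941  0.0617] [ 0.4 -0.3  0.7] 0.5006 gap mm 42.6
gripped 3.32 [ 0.4595 -0.3941  0.062 ] [-0.5  0.5  5.6] 0.1267 gap mm 10.8
lifted 4.01 [ 0.4579 -0.3929  0.1684] [-0.1  1.1 -2.8] 0.128 gap mm 10.9
```

View pics/scene1.png

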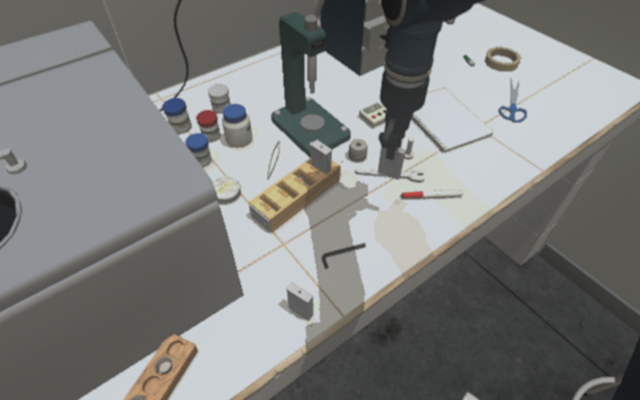

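The finger gap is 10.9 mm, which with the depth width (12.2 mm) makes this the 12 mm plate. The scene picture shows it lifted from its old place at (385,196). I'll take it above slot2 and check the alignment before going in.

```bash
python3 - <<'E'
from pick import *
o=[np.pi,0,np.radians(-96.2)]
robot.goto([.6265,-.2785,.17],o);st('over')
robot.move_straight([.6265,-.2785,.118],vel=.1,contact_N=10);st('hover')
snap(2)
C=[]
for c in('scene','top'):
    f=load(c+'2.npz');p=proj(f,[[.6265,-.2785,.046]])[0].astype(int);print(c,p)
    i=f['image'][max(0,p[1]-70):p[1]+50,p[0]-60:p[0]+60,::-1];C.append(cv2.resize(i,(400,400),interpolation=cv2.INTER_CUBIC))
    X=cloud(f).reshape(-1,3)
cv2.imwrite('pics/z3.png',np.hstack(C))
E
```

```text
over 4.93 [ 0.6256 -0.2789  0.1686] [-0.2  0.2 -2.3] 0.1244 gap mm 10.6
hover 5.6 [ 0.6267 -0.2789  0.1183] [ 0.3 -0.5 -2.5] 0.1255 gap mm 10.7
scene [287 189]
top [315 156]
```

View pics/z3.png

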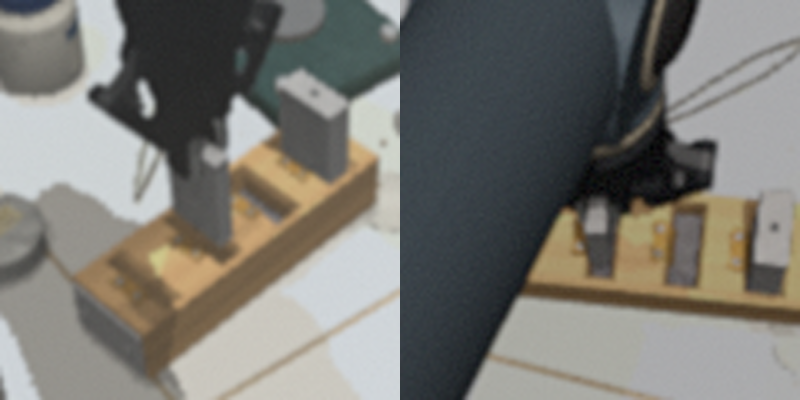

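The plate hangs over slot2, the second slot from the left, and lines up with it. Now the slow insertion.

```bash
cat > ins.py <<'E'
from pick import *
def ins(x,y,z0,zend,N,vel):
    c=robot.move_straight([x,y,zend],vel=vel,contact_N=N);s=st('to %.4f contact %s'%(zend,c));return c,s
E
python3 - <<'E'
from ins import *
x,y=.6265,-.2785
c,s=ins(x,y,0,.101,7,.04)
E
```

```text
to 0.1010 contact False 6.28 [ 0.6262 -0.2789  0.1007] [-1.7 -0.  -3. ] 0.1269 gap mm 10.8
```

```bash
cat > desc.py <<'E'
from ins import *
def desc(x,y,z,zmin,base=-2.8,stop=19):
    while z>zmin:
        z-=.002
        c=robot.move_straight([x,y,z],vel=.03,contact_N=14)
        s=robot.sense();fz=s['wrist_force'][2]-base
        print(round(s['t'],2),'cmd',round(z,4),'z',round(s['tcp_pos'][2],4),'f',np.round(s['wrist_force'],1),round(fz,1),c)
        if fz>stop: print('STOP');break
E
python3 - <<'E'
from desc import *
desc(.6265,-.2785,.101,.075)
E
```

```text
6.53 cmd 0.099 z 0.0992 f [ 0.5 -3.  -3.1] -0.3 False
6.78 cmd 0.097 z 0.0975 f [ 0.3 -3.1 -0.3] 2.5 False
7.03 cmd 0.095 z 0.0951 f [ 0.7 -4.2 -1.3] 1.5 False
7.28 cmd 0.093 z 0.0926 f [ 0.6 -4.9 -2.2] 0.6 False
7.53 cmd 0.091 z 0.0906 f [ 0.3 -4.8 -1.6] 1.2 False
7.78 cmd 0.089 z 0.0887 f [-0.3 -4.6 -1.8] 1.0 False
8.03 cmd 0.087 z 0.0868 f [-0.3 -5.4 -1.8] 1.0 False
8.28 cmd 0.085 z 0.0848 f [ 0.7 -5.4 -0.9] 1.9 False
8.53 cmd 0.083 z 0.0827 f [ 0.3 -4.9 -1.5] 1.3 False
8.78 cmd 0.081 z 0.0806 f [-0.1 -5.  -2.2] 0.6 False
9.03 cmd 0.079 z 0.0786 f [ 0.6 -4.7 -1.5] 1.3 False
9.28 cmd 0.077 z 0.0766 f [ 0.3 -5.8 -1.5] 1.3 False
9.53 cmd 0.075 z 0.0746 f [-0.4 -5.2 -1.3] 1.5 False
```

```bash
python3 - <<'E'
from desc import *
desc(.6265,-.2785,.075,.0655,stop=13)
E
```

```text
9.78 cmd 0.073 z 0.073 f [ 0.4 -5.1  1.5] 4.3 False
10.03 cmd 0.071 z 0.0714 f [-0.4 -4.2  3.5] 6.3 False
10.28 cmd 0.069 z 0.0709 f [-4.2 -4.2 10.6] 13.4 False
STOP
```

Contact with the felt starts near TCP z=0.074 and firms to a hard stop at 0.071, with about 13 N. That is the ledge, about 35 mm deep. Releasing and backing off.

```bash
python3 - <<'E'
from pick import *
robot.grip(.32);st('released')
robot.move_straight([.6265,-.2785,.16],vel=.15);st('up')
robot.goto([.47,-.27,.2],[np.pi,0,np.radians(-90)]);st('away')
snap(3)
f=load('top3.npz');X=cloud(f).reshape(-1,3);Y=cloud(load('scene3.npz')).reshape(-1,3)
for C in(X,Y):
    q=C[(np.hypot(C[:,0]-.6265,C[:,1]+.2785)<.035)&(C[:,2]>.055)&(C[:,2]<.15)];print(len(q),np.percentile(q[:,2],[5,50,95]).round(4),q.mean(0).round(4) if len(q) else'')
cv2.imwrite('pics/z4.png',np.hstack([cv2.resize(load(c)['image'][a:a+110,b:b+130,::-1],(400,340),interpolation=cv2.INTER_CUBIC) for c,a,b in(('scene3.npz',125,235),('top3.npz',100,265))]))
E
```

```text
released 10.58 [ 0.6266 -0.2761  0.0681] [ 0.4 -0.2 -0.9] 0.3179 gap mm 27.0
up 11.34 [ 0.6258 -0.2782  0.159 ] [ 0.2 -0.6  0. ] 0.3212 gap mm 27.3
away 12.03 [ 0.4702 -0.27    0.1996] [ 0.3 -0.1  0.9] 0.3213 gap mm 27.3
53 [0.0755 0.0826 0.0852] [ 0.6398 -0.2828  0.0818]
240 [0.0566 0.0755 0.0825] [ 0.6225 -0.2775  0.073 ]
```

View pics/z4.png

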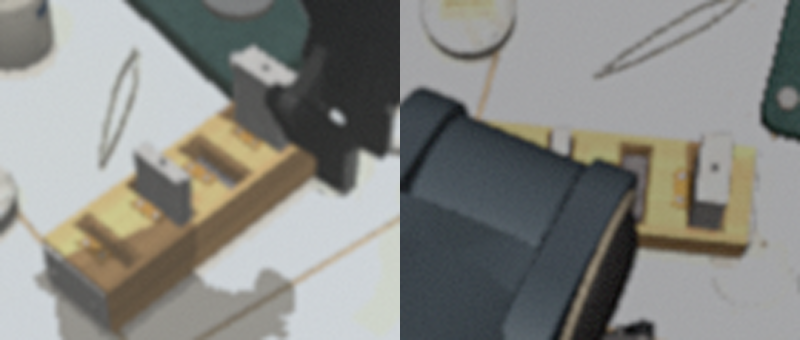

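The 12 mm plate is home and upright: its top is at z≈0.083 and 0.082 was expected. Now the other plate.

```bash
python3 - <<'E'
from pick import *
pick(.4442,-.0999,3.6,.18)
robot.move_straight([.47,-.27,.18],vel=.25)
x,y=.6238-.025*.108,-.3033-.025*.994
o=[np.pi,0,np.radians(-96.2)]
robot.goto([x,y,.17],o);st('over')
robot.move_straight([x,y,.118],vel=.1,contact_N=10);st('hover')
snap(4)
cv2.imwrite('pics/z5.png',np.hstack([cv2.resize(load(c)['image'][a:a+110,b:b+130,::-1],(400,340),interpolation=cv2.INTER_CUBIC) for c,a,b in(('scene4.npz',125,235),('top4.npz',100,265))]))
E
```

```text
above 12.88 [ 0.4453 -0.1012  0.1603] [-0.4 -1.1  0.1] 0.3192 gap mm 27.1
down False 14.15 [ 0.4447 -0.0999  0.0615] [ 0.2 -0.2 -0.4] 0.5027 gap mm 42.7
gripped 14.51 [ 0.4449 -0.1001  0.0618] [-1.3 -0.1  6.1] 0.1667 gap mm 14.2
lifted 15.25 [ 0.443  -0.0998  0.1788] [-0.8  0.3 -3.1] 0.1748 gap mm 14.9
over 16.78 [ 0.621  -0.326   0.1692] [-0.2  1.  -3.1] 0.1774 gap mm 15.1
hover 17.45 [ 0.6213 -0.3283  0.1184] [ 0.4 -0.  -3.3] 0.1696 gap mm 14.4
```

View pics/z5.png

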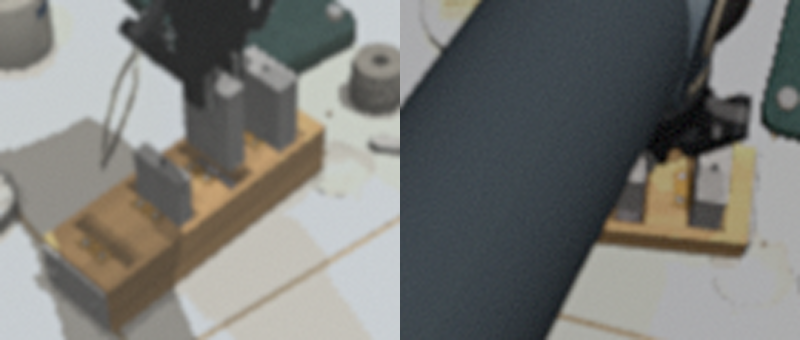

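The gap is about 14.8 mm, 4 mm more than the other, so this is the 16 mm plate. It hangs lined up over slot1.

```bash
python3 - <<'E'
from desc import *
x,y=.6238-.025*.108,-.3033-.025*.994
c,s=ins(x,y,0,.101,8,.04)
if not c:
    desc(x,y,.101,.0925,base=-3.2,stop=19)
    desc(x,y,.0930,.075,base=-3.2,stop=13)
E
```

```text
to 0.1010 contact False 18.12 [ 0.6207 -0.3285  0.1006] [-0.1 -1.5 -3.3] 0.172 gap mm 14.6
18.38 cmd 0.099 z 0.0992 f [-0.3 -2.3 -2.3] 0.9 False
18.62 cmd 0.097 z 0.0975 f [ 0.3 -4.2 -1.1] 2.1 False
18.88 cmd 0.095 z 0.0952 f [ 1.4 -4.2 -0.2] 3.0 False
19.12 cmd 0.093 z 0.0927 f [-0.  -5.7 -1.4] 1.8 False
19.38 cmd 0.091 z 0.0906 f [-0.  -5.8 -2.3] 0.9 False
19.62 cmd 0.091 z 0.0906 f [ 0.9 -5.2 -3.1] 0.1 False
19.88 cmd 0.089 z 0.0887 f [ 0.6 -5.1 -2.8] 0.4 False
20.12 cmd 0.087 z 0.0871 f [-0.2 -5.1  0.5] 3.7 False
20.38 cmd 0.085 z 0.0854 f [-1.9 -5.1  3.3] 6.5 False
20.62 cmd 0.083 z 0.0849 f [-3.1 -3.8 10.7] 13.9 False
STOP
```

The pattern is the same: felt from 0.088, hard stop at 0.085 with about 14 N. That puts this ledge about 22 mm deep, shallower than ledge2 as stated. Releasing, then checking with the arm out of the way.

```bash
python3 - <<'E'
from pick import *
x,y=.6238-.025*.108,-.3033-.025*.994
robot.grip(.34);st('released')
robot.move_straight([x,y,.17],vel=.15);st('up')
robot.goto([.30,-.55,.25],[np.pi,0,np.radians(-75)]);st('away')
snap(5)
X=cloud(load('top5.npz')).reshape(-1,3);Y=cloud(load('scene5.npz')).reshape(-1,3)
for n,k,lo in(('s0',-75,.085),('s1',-25,.08),('s2',25,.07)):
  c=np.array([.6238+k*.000108,-.3033+k*.000994])
  for C in(X,Y):
    q=C[(np.hypot(*(C[:,:2]-c).T)<.027)&(C[:,2]>lo)&(C[:,2]<.15)];print(n,len(q),np.percentile(q[:,2],[10,50,90]).round(4),((q[:,:2].mean(0)-c)*1e3).round(1),cv2.minAreaRect(q[:,:2].astype(np.float32))[1:])
cv2.imwrite('pics/z6.png',np.hstack([cv2.resize(load(c)['image'][a:a+110,b:b+130,::-1],(400,340),interpolation=cv2.INTER_CUBIC) for c,a,b in(('scene5.npz',125,235),('top5.npz',100,265))]))
E
```

```text
released 20.92 [ 0.6213 -0.3256  0.082 ] [-0.3 -0.4 -0.1] 0.3402 gap mm 28.9
up 21.65 [ 0.6205 -0.3277  0.169 ] [ 0.   0.4 -1.4] 0.3414 gap mm 29.0
away 23.12 [ 0.3015 -0.5491  0.2495] [0.9 0.8 0.3] 0.343 gap mm 29.2
s0 259 [0.0976 0.1006 0.1028] [-1.9 -0.9] ((0.020065736025571823, 0.046540990471839905), 83.9834213256836)
s0 235 [0.0879 0.0988 0.1007] [-3.2  1.7] ((0.021906254813075066, 0.04605884850025177), 83.92931365966797)
s1 197 [0.0936 0.0965 0.0987] [-2.5 -1.5] ((0.015746673569083214, 0.04535208269953728), 84.25379180908203)
s1 215 [0.0831 0.094  0.0964] [-3.7  1.4] ((0.018349679186940193, 0.04453611746430397), 82.301025390625)
s2 147 [0.08   0.0822 0.0842] [-2.  -2.3] ((0.012052854523062706, 0.0455048605799675), 84.77860260009766)
s2 155 [0.0722 0.0807 0.0826] [-3.2 -0.1] ((0.013719206675887108, 0.04701719433069229), 83.37374877929688)
```

View pics/z6.png

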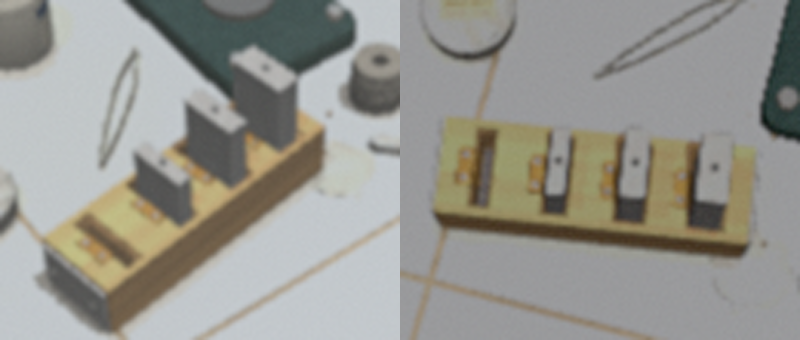

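View pics/top5.png

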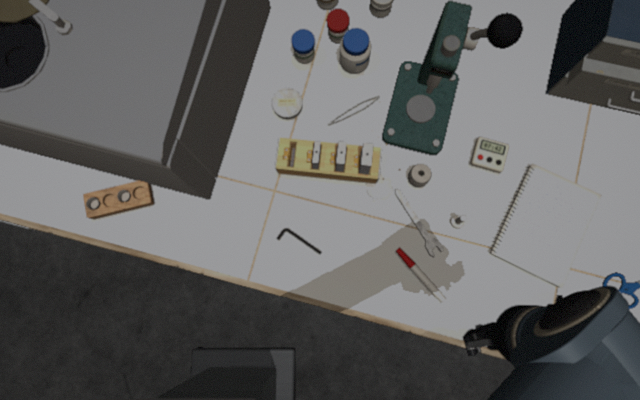

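The pictures show three upright plates in slot0 to slot2, at (366,157), (340,157) and (316,155) in the top view. Slot3 is empty and nothing else has moved. The measured tops agree with the hard-stop heights.

```bash
python3 -c "
from plant import robot
print(robot.sense()['t'],robot.close_job())"
```

```text
the job is handed in; nothing more can be done
23.225 None
```

Both loose plates are in the rack and the job is handed in at 23.2 s: plate at the right (12 mm) in slot2, plate at the left (16 mm) in slot1. I checked each thickness by depth image (12.2 and 15.8 mm) and by finger gap. The gap readings came out about 1 mm low for both (10.8 and about 14.8 mm) but differ by the right 4 mm.

- **Seating:** Each plate went past its keeper, compressed the felt over about 3 mm and met a hard stop. I stopped at about 13–14 N, well under the 45 N limit, and released.
- **Final pictures:** Both plates stand upright, with tops at about 82 mm (slot2) and 96 mm (slot1). These agree within about 1–2 mm with the heights where the arm felt the stops. The 20 mm plate, hex key and die look unmoved, and the arm is clear of everything.
- **One reading short of the description:** I never measured the 5–15 N keeper push. I only read force every 2 mm, and vertical force in the keeper zone peaked at 2–3 N. The keepers did show about 5 N of steady sideways push on both plates, so I take them as engaged.

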